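Slide bead blanks along a grooved board into its wells

ROBOT

A 6-joint arm with a two-finger parallel gripper is mounted at the origin on the work surface. World frame = base frame: x ahead of the robot, y to its left, z up, the work surface at z = 0. Lengths are in mm, angles in rad, forces in N, time in s.
With the tool pointing down it reaches from about 350 to 875 mm from the base axis. Payload 4.2 kg.
Tool frame: the origin (TCP) lies between the finger pads; the fingertips stand 17 mm ahead of it and the grasp point (between the pads) lies 2 mm behind it; z points along the fingers, y is the line along which they close (so a half turn about z gives the same grasp; the last joint's range is limited). The gripper opens to 87 mm and grips with 3 to 60 N. Pads are 19 mm wide; open, the fingers measure 117 mm over their backs; the gripper's body (75 mm by 190 mm) begins 51 mm behind the grasp point.
Start: joints at [-0.914, 0.385, 0.008, 0, -1.194, -0.259], TCP at [242.132, -576.169, 211.55] pointing down, gripper open.
Joint ranges: [-3.14, 3.14], [-1.21, 2.06], [-1.07, 1.41], [-3.16, 2.05], [-2.99, -0.16], [-3.1, 3.1]. Speed limits (rad/s): [2.79, 2.79, 3.14, 3.14, 3.14, 3.14].

INTERFACE

Orientations are given as a unit quaternion [w, x, y, z].
In Python, from workcell import readout, eyes, sign_off gives the robot as it stands. The module is installed in compiled form; this text tells all that it offers.
- The arm moves only by the shell command python3 -m jog 'ROWS' [OPENING] [FORCE]. ROWS is JSON, a list of rows, each a list of 4 numbers: the shift along the tool's x, y, z normalised to -1 to 1, where 1 is 150 mm, then the turn about the tool's z normalised to -1 to 1, where 1 is pi/4 rad. A call has 1 to 20 rows; each row is the pose to reach, as a shift and turn from the pose commanded when the call began, along the tool's axes at that moment; what a row does not reach only later rows make up. A row lasts 1/12 s, in which the tool goes at most 41.7 mm and 7.16 degrees, less where a joint would pass 70% of its speed; a pose out of reach is approached as far as the arm can. A call with a number of a shift or a turn outside -1 to 1 is refused whole. A call with a gripper value outside its range is refused whole. OPENING is the opening, from -1 (shut) to 1 (fully open), set as the call begins (- or left out, the last holds). The fingers move at their own pace and stop on an object; FORCE is the grip in N (left out, the last holds). Time passes only in rows, so rows that repeat a pose let the fingers close. It gives the time, the measured TCP pose, the force, the opening and the grip force at its end, in the units of the state.
- readout.read_state(): the state, without advancing time (a new reading comes with each control period).
- eyes.snapshot(name): name is "scene" or "side" or "wrist"; returns the picture (420x560x3 uint8, red, green, blue); there is no depth.
- eyes.camera_info(name): a dict with "mtx" (3x3 intrinsics, pixels), "R" (3x3) and "t" (3): a world point X has camera coordinates R X + t. Camera axes: x right, y down, z forward; pixel columns grow to the right and rows downward; lengths in mm; the calibration is good to about 2 mm. A picture is of the moment at which its call begins: read the wrist's pose just before it. camera_info takes no time and is no camera call; for the wrist camera it gives the pose at the moment of the call.
- sign_off(): hands the job in; it is judged then, once.
The state is a dict: "t": time; "joint_positions": joint angles; "joint_velocities": joint speeds; "effort": joint torques, N m; "eef_pos": TCP position; "tool_rot": TCP orientation; "force": force on the tool from outside, world axes, zero at the start; "wrist_torque": the same for the moment, N m; "grip_width": finger opening in mm; "gripper_force": force on a finger pad.
Only numpy, scipy, OpenCV 4.12 (cv2) and the standard library are available. Lean on these libraries where they do the work, as an engineer would, in place of code of your own. Each camera call takes 0.05 s, during which the arm holds its last target. There are 200 camera calls.

TASK

Fill the bead board: slide the three flat metal discs along the groove and into the side branches so that one drops flat into each of the three wells. They sit too low to grip, so move them with gentle fingertip pressure from above; do not bang on them or lift them out of the board, and leave everything else on the bench where it is.

Things in the scene. Friction and masses are not known exactly. Their poses are not given: they have to be found in the camera images.
- board: pale wooden bead board, x 150, y 290, 18 mm thick, fixed. Origin: centre of underside; x points from its plain near margin to the wells, y along the groove. Groove: y -127 to 127, x -25 to 9, floor 5 mm below the top face. Three branches, 38 wide, centred y -101, -55, -9, run at groove depth to x = 25, then drop 5 mm into wells x 25 to 65. 8 mm islands, as high as the top, part them
- well0 (a point): centre of the floor of well 0 (40 x 38 mm, floor 10 mm below the board's top face); axes as the board's
- junction0 (a point): point on the groove's centre line, on its floor, facing branch and well 0; well 0 lies 53 mm from it along the board's +x
- well1 (a point): centre of the floor of well 1 (40 x 38 mm, floor 10 mm below the board's top face); axes as the board's
- junction1 (a point): point on the groove's centre line, on its floor, facing branch and well 1; well 1 lies 53 mm from it along the board's +x
- well2 (a point): centre of the floor of well 2 (40 x 38 mm, floor 10 mm below the board's top face); axes as the board's
- junction2 (a point): point on the groove's centre line, on its floor, facing branch and well 2; well 2 lies 53 mm from it along the board's +x
- disc0: a flat dark polished metal disc, a bead blank, 30 mm across, 6.5 mm thick, about 30 g, lying flat in the groove on the +y half of the board, its top 1.5 mm proud of the board's top face; all three are alike. Origin: centre of its underside; z is its axis
- disc1: a flat dark polished metal disc, a bead blank, 30 mm across, 6.5 mm thick, about 30 g, lying flat in the groove on the +y half of the board, its top 1.5 mm proud of the board's top face; all three are alike. Origin: centre of its underside; z is its axis
- disc2: a flat dark polished metal disc, a bead blank, 30 mm across, 6.5 mm thick, about 30 g, lying flat in the groove on the +y half of the board, its top 1.5 mm proud of the board's top face; all three are alike. Origin: centre of its underside; z is its axis
- ring: a plain brass ring, 22 mm outside, 6 mm high, lying on the board's near margin; a bystander; origin at its underside
- block: a steel bench block 24 x 24 x 14 mm on the board's near margin; a bystander; origin at its underside
- hammer: a small hammer with wooden handle, 220 mm long, lying on the table; a bystander; origin at its underside
- brush: a bench brush, 160 mm long, lying on the table; a bystander; origin at its underside
- cup: an open steel cup, 64 mm wide, 60 mm high; a bystander; origin at its underside
- jar: a glass jar with white cap, 52 mm wide, 60 mm high; a bystander; origin at its underside
- charcoal: a brown soldering block 100 x 60 x 30 mm; a bystander; origin at its underside

How it is judged (in metres and radians):
At the end, for the whole second after the job is handed in: Each of the three wells holds one disc, lying flat on the well's floor (underside within 2 mm of it, tilt under 0.1 rad, centre within 8 mm of the well's centre), and all discs are at rest (((horizontal distance between disc0 and well0 below 0.008 m and z of disc0 in the frame of well0 between -0.003 and 0.002 m and angle between disc0's own z axis and vertical below 0.1 rad) or (horizontal distance between disc1 and well0 below 0.008 m and z of disc1 in the frame of well0 between -0.003 and 0.002 m and angle between disc1's own z axis and vertical below 0.1 rad) or (horizontal distance between disc2 and well0 below 0.008 m and z of disc2 in the frame of well0 between -0.003 and 0.002 m and angle between disc2's own z axis and vertical below 0.1 rad)) and ((horizontal distance between disc0 and well1 below 0.008 m and z of disc0 in the frame of well1 between -0.003 and 0.002 m and angle between disc0's own z axis and vertical below 0.1 rad) or (horizontal distance between disc1 and well1 below 0.008 m and z of disc1 in the frame of well1 between -0.003 and 0.002 m and angle between disc1's own z axis and vertical below 0.1 rad) or (horizontal distance between disc2 and well1 below 0.008 m and z of disc2 in the frame of well1 between -0.003 and 0.002 m and angle between disc2's own z axis and vertical below 0.1 rad)) and ((horizontal distance between disc0 and well2 below 0.008 m and z of disc0 in the frame of well2 between -0.003 and 0.002 m and angle between disc0's own z axis and vertical below 0.1 rad) or (horizontal distance between disc1 and well2 below 0.008 m and z of disc1 in the frame of well2 between -0.003 and 0.002 m and angle between disc1's own z axis and vertical below 0.1 rad) or (horizontal distance between disc2 and well2 below 0.008 m and z of disc2 in the frame of well2 between -0.003 and 0.002 m and angle between disc2's own z axis and vertical below 0.1 rad)) and linear speed of each of disc0, disc1, disc2 below 0.01 m/s); the robot touches nothing.
It fails at once if a disc is lifted out of the board (its underside more than 9 mm above the groove floor) (z of any of disc0, disc1, disc2 in the frame of board above 0.022 m).
It fails at once if a disc is pressed with more than 90 N, a knock or a hard shove (contact force between the fingers and disc0 above 90 N or contact force between the fingers and disc1 above 90 N or contact force between the fingers and disc2 above 90 N).
It fails at once if a bystander is moved by more than 20 mm (distance of any of ring, block, hammer, brush, cup, jar, charcoal from where it was at the start of the episode above 0.02 m).
It also fails if it takes over 67 s, if anything falls off the work surface, if the arm or the gripper's body presses on something with over 40 N, if the wrist force passes 120 N, or if a joint passes its speed limit or range.

## Working session

There is one attempt and no reset: what is moved stays moved. The work goes in short steps, Python scripts to look and compute and a shell command to move; the robot and the scene stay as the last step left them, time stands still between calls to the robot, and variables do not carry over. Pictures are saved under pics/ and viewed, at most 10 in all, crops included, and the job is handed in when it is done.

```bash
mkdir -p pics
python3 - <<'E'
from workcell import readout, eyes
import cv2, numpy as np
s=readout.read_state(); print({k:np.round(v,3).tolist() for k,v in s.items()})
a=eyes.snapshot("scene"); b=eyes.snapshot("side")
for n,i in(("scene",a),("side",b)):
    cv2.imwrite(f"pics/{n}0.png",i[:,:,::-1])
    c=eyes.camera_info(n); R=np.array(c["R"]);print(n,np.round(c["mtx"],1).tolist(),(-R.T@np.array(c["t"])).round(1), R.round(3).tolist())
E
```

```text
{'t': 0.0, 'joint_positions': [-0.914, 0.386, 0.007, -0.001, -1.194, -0.259], 'joint_velocities': [-0.002, 0.001, 0.0, -0.001, 0.001, -0.0], 'effort': [0.0, -39.066, 18.741, 4.22, 0.011, -0.0], 'eef_pos': [241.881, -575.595, 210.445], 'tool_rot': [-0.0, -0.198, 0.98, 0.001], 'force': [-0.419, -0.445, 0.253], 'wrist_torque': [-0.018, 0.017, 0.0], 'gripper_force': 0.0, 'grip_width': 86.93}
scene [[539.2, 0.0, 281.3], [0.0, 539.2, 215.6], [0.0, 0.0, 1.0]] [1423.    34.6 1132.8] [[-0.059, 0.998, 0.012], [0.794, 0.054, -0.606], [-0.606, -0.027, -0.795]]
side [[387.3, 0.0, 278.5], [0.0, 387.3, 205.1], [0.0, 0.0, 1.0]] [ 30.4 552.9 539.7] [[-0.693, -0.721, 0.012], [-0.383, 0.354, -0.853], [0.611, -0.595, -0.522]]
```

View pics/scene0.png

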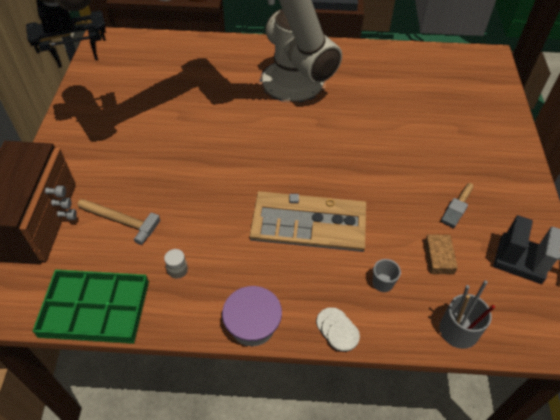

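View pics/side0.png

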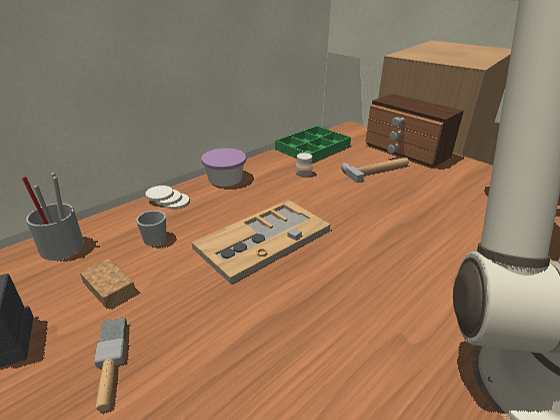

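Scene: the board spans about (252..368, 193..248). The discs are at (318,217), (337,219) and (350,220), the wells lie to the left, and the ring and block are on the near margin. Side view agrees. Next I cast coarse rays.

```bash
cat > h.py <<'E'
import numpy as np, cv2
from workcell import readout, eyes
def cam(n):
    c=eyes.camera_info(n); return np.array(c["mtx"]),np.array(c["R"]),np.array(c["t"])
def cast(c,uv,z):
    K,R,t=c; uv=np.atleast_2d(uv).astype(float)
    d=(R.T@np.linalg.inv(K)@np.c_[uv,np.ones(len(uv))].T).T; o=-R.T@t
    return o+d*((z-o[2])/d[:,2])[:,None]
def proj(c,X):
    K,R,t=c; p=(K@(R@np.atleast_2d(X).T+t[:,None])).T; return p[:,:2]/p[:,2:]
def toolR():
    from scipy.spatial.transform import Rotation
    s=readout.read_state(); q=s["tool_rot"]
    return np.array(s["eef_pos"]),Rotation.from_quat([q[1],q[2],q[3],q[0]]).as_matrix()
def rows(target,yaw=None):
    p,R=toolR(); d=R.T@(np.array(target)-p)
    print("shift mm",d.round(1),"norm",(d/150).round(4), "tool x world",R[:,0].round(4),"y",R[:,1].round(4),"z",R[:,2].round(4))
E
python3 - <<'E'
from h import *
c=cam("scene")
print(cast(c,[(258,193),(368,201),(365,248),(251,240)],18).round(0).tolist())
print(cast(c,[(318,217),(337,219),(350,220)],19.5).round(0).tolist())
w=cam("wrist");p,R=toolR()
print("cam in tool",(R.T@(-w[1].T@w[2]-p)).round(1),"cam axes in tool",(w[1]@R).round(3).tolist(),w[0].round(1).tolist())
rows([600,60,300])
E
```

```text
[[503.0, -69.0, 18.0], [510.0, 225.0, 18.0], [661.0, 211.0, 18.0], [656.0, -74.0, 18.0]]
[[574.0, 93.0, 20.0], [577.0, 142.0, 20.0], [578.0, 175.0, 20.0]]
cam in tool [  68.6   -0.6 -173.1] cam axes in tool [[0.0, 1.0, 0.0], [-0.967, 0.0, -0.255], [-0.255, -0.0, 0.967]] [[345.7, 0.0, 280.3], [0.0, 345.7, 204.6], [0.0, 0.0, 1.0]]
shift mm [-576.3  447.6  -88.6] norm [-3.8419  2.9841 -0.5907] tool x world [-9.220e-01 -3.872e-01  1.000e-04] y [-0.3872  0.922   0.0019] z [-8.0e-04  1.7e-03 -1.0e+00]
```

```bash
python3 -m jog '[[-0.12,0.09,0,0],[-0.36,0.26,0,0],[-0.6,0.43,0,0],[-0.85,0.61,0,0],[-1,0.72,0,0]]' -1 20
python3 -m jog '[[-0.24,0.18,0,0],[-0.48,0.36,0,0],[-0.73,0.54,0,0],[-1,0.72,0,0]]'
python3 -m jog '[[-0.24,0.18,0,0],[-0.48,0.36,0,0],[-0.73,0.54,0,0],[-1,0.72,0,0]]'
python3 -m jog '[[-0.24,0.18,0.1,0.15],[-0.48,0.36,0.2,0.3],[-0.73,0.54,0.3,0.42],[-0.95,0.72,0.38,0.507],[-1,0.8,0.4,0.507],[-1,0.8,0.4,0.507]]'
python3 - <<'E'
from h import *
rows([640,73,150])
E
```

```text
t: 0.52
eef_pos: [339.0, -416.4, 211.0]
tool_rot: [-0.0, -0.197, 0.98, 0.0]
force: [0.2, 0.4, 0.8]
grip_width: 61.6
gripper_force: 0.0
t: 0.85
eef_pos: [425.3, -274.0, 211.4]
tool_rot: [-0.0, -0.198, 0.98, 0.0]
force: [0.4, 0.0, -0.1]
grip_width: 35.0
gripper_force: 0.0
t: 1.18
eef_pos: [511.8, -131.5, 211.4]
tool_rot: [-0.0, -0.198, 0.98, 0.0]
force: [0.5, -0.9, 0.4]
grip_width: 8.3
gripper_force: 0.0
t: 1.68
eef_pos: [604.2, 39.9, 148.1]
tool_rot: [-0.002, -0.002, 1.0, -0.0]
force: [0.9, -1.5, -0.1]
grip_width: 0.5
gripper_force: 0.0
shift mm [-35.9  32.9  -2. ] norm [-0.2395  0.2196 -0.0134] tool x world [-1.     -0.0043  0.0034] y [-4.3e-03  1.0e+00 -2.0e-04] z [-3.4e-03 -2.0e-04 -1.0e+00]
```

```bash
python3 -m jog '[[-0.12,0.11,0,0],[-0.24,0.22,-0.01,0],[-0.24,0.22,-0.01,0],[-0.24,0.22,-0.01,0]]'
python3 - <<'E'
from h import *
w=cam("wrist");i=eyes.snapshot("wrist"); cv2.imwrite("pics/w1.png",i[:,:,::-1]); 
np.savez("w1",K=w[0],R=w[1],t=w[2]); print(toolR()[0].round(1))
E
```

```text
t: 2.02
eef_pos: [639.4, 68.6, 152.1]
tool_rot: [-0.001, -0.0, 1.0, -0.0]
force: [-0.9, -0.5, 0.4]
grip_width: 0.5
gripper_force: 0.0
[638.8  68.  152.2]
```

View pics/w1.png

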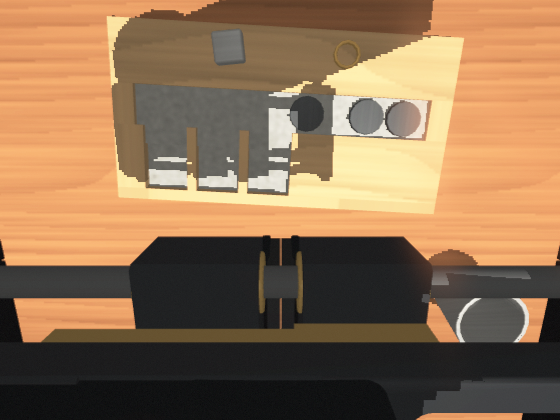

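The wrist picture shows the whole board: corners (109,16), (463,38), (435,213), (118,198). The groove's right end is at (431,100)/(426,140), and the discs are near (307,114), (366,117) and (403,119). Next is a rigid fit of the board and circle fits for the discs.

Run:
```python
from h import *
d=np.load("w1.npz");w=(d["K"],d["R"],d["t"]); i=cv2.imread("pics/w1.png")
px=np.array([(109,16),(463,38),(435,213),(118,198),(134,82),(431,100),(426,140)],float)
b=np.array([(-75,-145),(-75,145),(75,145),(75,-145),(-25,-127),(-25,127),(9,127)],float)
g=cv2.cvtColor(i,cv2.COLOR_BGR2GRAY)
X=cast(w,px,18)[:,:2]
def fit(b,X):
    bc,xc=b.mean(0),X.mean(0);U,S,V=np.linalg.svd((b-bc).T@(X-xc));R=(U@V).T;return R,xc-R@bc
R,t=fit(b,X);print("yaw",np.arctan2(R[1,0],R[0,0]),t.round(1));print((X-(b@R.T+t)).round(1).tolist())
h=cv2.HoughCircles(cv2.medianBlur(g,3)[70:160],cv2.HOUGH_GRADIENT,1,25,param1=80,param2=10,minRadius=13,maxRadius=23)
c=h[0]; c=c[c[:,0]>280]; c[:,1]+=70;print(c.tolist())
C=cast(w,c[:,:2],19.5)[:,:2];print(C.round(1).tolist(),((C-t)@R).round(1).tolist())
big=cv2.resize(i[0:220,100:470],None,fx=2.1,fy=2.1,interpolation=cv2.INTER_CUBIC)
for q in [(x,y) for x in(-75,75) for y in(-145,145)]+[(x,y) for x in(-25,9) for y in(-127,127)]+[(65,-120),(65,10),(9,-78),(9,-32)]:
    p=proj(w,[*(R@q+t),18])[0]; cv2.circle(big,tuple(((p-[100,0])*2.1).astype(int).tolist()),3,(0,0,255),1)
for u,v,r in c: cv2.circle(big,(int((u-100)*2.1),int(v*2.1)),int(r*2.1),(0,255,0),1)
cv2.imwrite("pics/ov.png",big); np.savez("board",R=R,t=t)
```

```text
yaw -0.053513201842566624 [577.7  69.6]
[[0.0, 1.6], [0.6, -1.2], [-0.6, 0.9], [0.8, -1.0], [-0.7, 1.0], [0.1, -1.3], [-0.3, -0.1]]
[[305.5, 113.5, 17.399999618530273], [401.5, 118.5, 18.0], [365.5, 115.5, 17.899999618530273]]
[[570.8, 89.8], [574.9, 172.2], [572.5, 141.2]] [[-7.9, 19.8], [-8.3, 102.3], [-9.1, 71.2]]
```

View pics/ov.png

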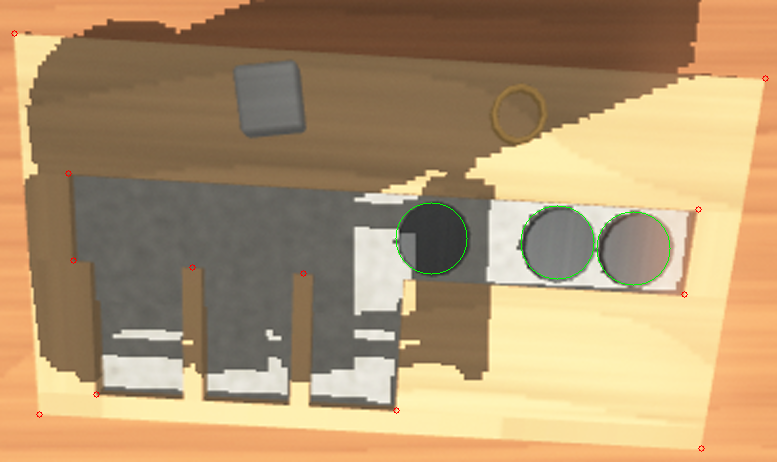

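The overlay fits: board corners land within about 1.5 mm, and the discs sit at board x = -8 (the groove centre) with y = 19.8, 71.2 and 102.3. Next I go above the first disc and align the tool with the board.

```bash
cat >> h.py <<'E'
def go(bx,by,z):
    d=np.load("board.npz"); B,t=d["R"],d["t"]; p,R=toolR()
    f=readout.read_state()["force"]
    q=np.linalg.inv(B)@(p[:2]-t)
    print("at board",q.round(1),"z",p[2].round(1),"F",np.round(f,1),"yaw err",round(float(np.arctan2(R[1,1],R[0,1])-np.arctan2(B[1,1],B[0,1])),4))
    rows([*(B@[bx,by]+t),z])
E
python3 -c "
from h import *
go(-8,19.8,55)"
```

```text
at board [61.1  1.6] z 152.2 F [ 0.1 -0.2 -0. ] yaw err 0.0532
shift mm [67.9 21.8 97.4] norm [0.4524 0.1456 0.6491] tool x world [-1.0e+00  3.0e-04  1.8e-03] y [ 3.e-04  1.e+00 -3.e-04] z [-1.8e-03 -3.0e-04 -1.0e+00]
```

```bash
python3 -m jog '[[0.15,0.05,0.1,0.02],[0.3,0.1,0.25,0.04],[0.452,0.146,0.4,0.068],[0.452,0.146,0.55,0.068],[0.452,0.146,0.65,0.068],[0.452,0.146,0.65,0.068],[0.452,0.146,0.65,0.068]]'
python3 -c "
from h import *
go(-8,19.8,36.5)"
```

```text
t: 2.65
eef_pos: [570.9, 89.1, 55.4]
tool_rot: [-0.001, 0.027, 1.0, -0.0]
force: [0.1, 0.6, 0.4]
grip_width: 0.9
gripper_force: 0.0
at board [-7.9 19.1] z 55.4 F [0.1 0.6 0.4] yaw err -0.0007
shift mm [ 0.1  0.7 18.9] norm [0.0006 0.0048 0.1262] tool x world [-0.9985  0.0542  0.0014] y [ 0.0542  0.9985 -0.001 ] z [-1.5e-03 -9.0e-04 -1.0e+00]
```

```bash
python3 -m jog '[[0,0.005,0.05,0],[0,0.005,0.09,0],[0,0.005,0.11,0],[0,0.005,0.118,0],[0,0.005,0.118,0]]'; python3 -m jog '[[0,0,0.007,0],[0,0,0.007,0]]'
```

```text
t: 3.07
eef_pos: [571.6, 90.6, 37.6]
tool_rot: [-0.0, 0.027, 1.0, -0.0]
force: [0.5, -1.0, -0.1]
grip_width: 0.4
gripper_force: 0.0
t: 3.23
eef_pos: [571.8, 90.8, 36.9]
tool_rot: [0.0, 0.027, 1.0, 0.0]
force: [-1.1, 1.0, -0.2]
grip_width: -0.0
gripper_force: 0.0
```

```bash
python3 -m jog '[[0,0,0.004,0],[0,0,0.004,0]]'
```

```text
t: 3.4
eef_pos: [571.7, 90.8, 36.3]
tool_rot: [0.0, 0.027, 1.0, 0.0]
force: [0.3, 0.2, -0.9]
grip_width: 0.2
gripper_force: 0.0
```

```bash
python3 -m jog '[[0,0,0.004,0],[0,0,0.004,0]]'; python3 -m jog '[[0,0,0.004,0],[0,0,0.004,0]]'
```

```text
t: 3.57
eef_pos: [571.6, 90.8, 35.6]
tool_rot: [-0.0, 0.027, 1.0, 0.0]
force: [0.6, 0.1, -0.9]
grip_width: 0.4
gripper_force: 0.0
t: 3.73
eef_pos: [571.6, 90.7, 34.9]
tool_rot: [-0.0, 0.027, 1.0, -0.0]
force: [-0.0, -0.2, -0.5]
grip_width: 0.4
gripper_force: 0.0
```

```bash
python3 -m jog '[[0,0,0.004,0],[0,0,0.004,0]]'; python3 -m jog '[[0,0,0.004,0],[0,0,0.004,0]]'
```

```text
t: 3.9
eef_pos: [571.6, 90.7, 34.3]
tool_rot: [-0.0, 0.027, 1.0, -0.0]
force: [0.1, -0.2, 0.2]
grip_width: 0.5
gripper_force: 0.0
t: 4.07
eef_pos: [571.6, 90.7, 33.7]
tool_rot: [-0.0, 0.027, 1.0, -0.0]
force: [-0.2, -0.5, -1.4]
grip_width: 0.4
gripper_force: 0.0
```

Run:
```python
from h import *
i=eyes.snapshot("wrist");j=eyes.snapshot("side")[190:300,180:340]
cv2.imwrite("pics/w2.png",np.vstack([i[:,:,::-1],cv2.resize(j,(560,385))[:175,:,::-1]]) if 0 else np.hstack([cv2.resize(i,(400,300)),cv2.resize(j,(400,300))])[:,:,::-1])
```

```text
(no output)
```

View pics/w2.png

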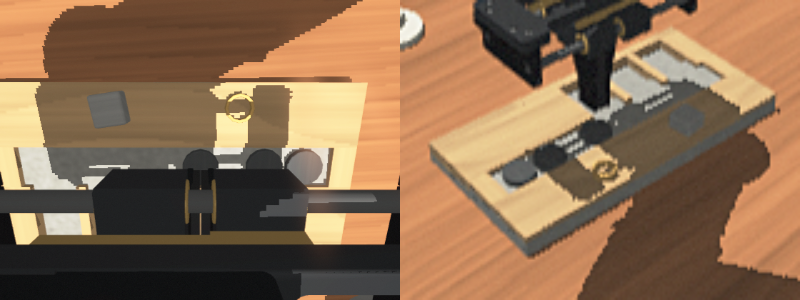

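The fingertip in the side crop (597,108) appears about 20 px from the disc (595,130). I'll check the numbers against both fixed cameras.

Run:
```python
from h import *
d=np.load("board.npz");B,t=d["R"],d["t"]
P=lambda x,y,z:[*(B@[x,y]+t),z]
p,R=toolR(); tip=p+17*R[:,2]; print("tip",tip.round(1))
for n in("side","scene","wrist"):
    c=cam(n); print(n,"tip",proj(c,tip).round(1)[0],"discs",proj(c,[P(-8,y,19.5) for y in(19.8,71.2,102.3)]).round(1).tolist(),"corners",proj(c,[P(x,y,18) for x,y in((-75,-145),(-75,145),(75,145),(75,-145))]).round(0).tolist())
c=cam("side")
i=eyes.snapshot("side");g=cv2.cvtColor(i,cv2.COLOR_RGB2GRAY)
big=cv2.resize(i[170:290,180:340],None,fx=5,fy=5,interpolation=cv2.INTER_NEAREST)[:,:,::-1].copy()
for X in [tip]+[P(-8,y,19.5) for y in(19.8,71.2,102.3)]+[P(x,y,18) for x,y in((-75,-145),(-75,145),(75,145),(75,-145))]:
    q=(proj(c,X)[0]-[180,170]+.5)*5; cv2.circle(big,tuple(q.astype(int).tolist()),5,(0,0,255),2)
cv2.imwrite("pics/s3.png",big)
```

```text
tip [571.6  90.7  16.8]
side tip [257.5 238.2] discs [[258.1, 237.2], [239.6, 246.1], [227.8, 251.8]] corners [[330.0, 224.0], [229.0, 277.0], [191.0, 242.0], [288.0, 200.0]]
scene tip [317.2 217. ] discs [[316.9, 216.1], [336.7, 218.0], [348.7, 219.2]] corners [[258.0, 191.0], [366.0, 201.0], [365.0, 248.0], [249.0, 236.0]]
wrist tip [280.7 235. ] discs [[279.0, 235.3], [368.6, 235.3], [422.8, 235.3]] corners [[-33.0, 115.0], [516.0, 115.0], [475.0, 357.0], [21.0, 357.0]]
```

View pics/s3.png

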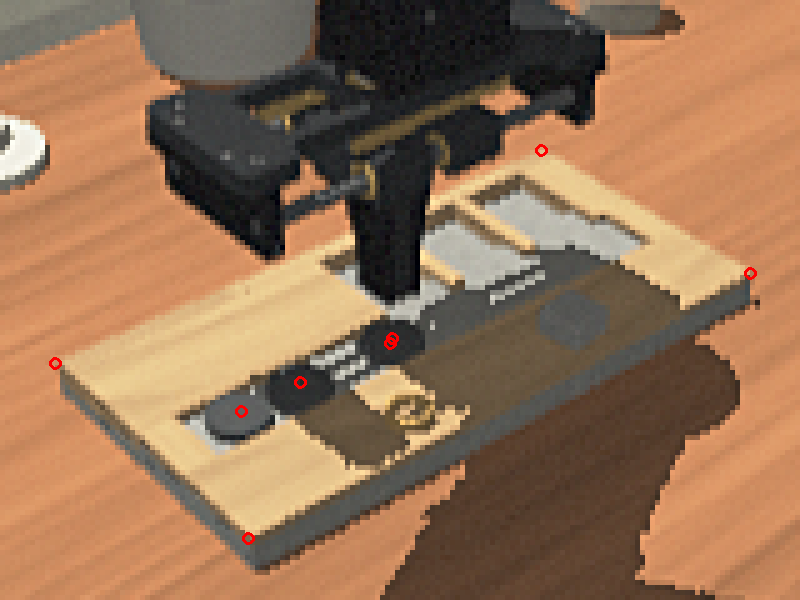

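The discs match the projections, but the visible tip is about 9 px above its projection, so it sits higher than I assumed (roughly 20 mm). I'll descend in 1 mm steps and stop on force.

```bash
cat > free.py <<'E'
import sys
from workcell import readout
s=readout.read_state(); f=abs(s["force"][2])
if f>4: print("CONTACT",s["force"],s["eef_pos"]); sys.exit(1)
E
J="python3 -m jog"; C="python3 free.py"
($J '[[0,0,0.007,0],[0,0,0.007,0]]' && $C && $J '[[0,0,0.007,0],[0,0,0.007,0]]' && $C && $J '[[0,0,0.007,0],[0,0,0.007,0]]' && $C && $J '[[0,0,0.007,0],[0,0,0.007,0]]' && $C && $J '[[0,0,0.007,0],[0,0,0.007,0]]' && $C && $J '[[0,0,0.007,0],[0,0,0.007,0]]' && $C) | grep -E "^t|eef|force: \[|CONT"
```

```text
t: 4.38
eef_pos: [571.5, 90.7, 32.6]
tool_rot: [-0.0, 0.027, 1.0, -0.0]
force: [0.5, -0.5, 0.2]
t: 4.55
eef_pos: [571.5, 90.7, 31.5]
tool_rot: [-0.0, 0.027, 1.0, -0.0]
force: [-0.3, -0.2, 0.1]
t: 4.72
eef_pos: [571.5, 90.7, 30.4]
tool_rot: [-0.0, 0.027, 1.0, -0.0]
force: [0.5, 0.9, -0.6]
t: 4.88
eef_pos: [571.5, 90.7, 29.4]
tool_rot: [-0.0, 0.027, 1.0, -0.0]
force: [0.5, -0.3, -0.1]
t: 5.05
eef_pos: [571.5, 90.7, 28.3]
tool_rot: [-0.0, 0.027, 1.0, -0.0]
force: [0.6, -0.4, -0.9]
t: 5.22
eef_pos: [571.5, 90.7, 27.3]
tool_rot: [-0.0, 0.027, 1.0, -0.0]
force: [0.1, -0.8, 0.3]
```

```bash
J="python3 -m jog"; C="python3 free.py"
($J '[[0,0,0.007,0],[0,0,0.007,0]]' && $C && $J '[[0,0,0.007,0],[0,0,0.007,0]]' && $C && $J '[[0,0,0.007,0],[0,0,0.007,0]]' && $C && $J '[[0,0,0.005,0],[0,0,0.005,0]]' && $C && $J '[[0,0,0.005,0],[0,0,0.005,0]]' && $C && $J '[[0,0,0.005,0],[0,0,0.005,0]]' && $C&& $J '[[0,0,0.005,0],[0,0,0.005,0]]' && $C&& $J '[[0,0,0.005,0],[0,0,0.005,0]]' && $C) | grep -E "eef|force: \[|CONT"
python3 - <<'E'
from h import *
i=eyes.snapshot("side");p,R=toolR();c=cam("side");
a=i[170:290,180:340]; b=eyes.snapshot("scene")[180:270,240:380]
cv2.imwrite("pics/s4.png",np.hstack([cv2.resize(a,(400,300),interpolation=0),cv2.resize(b,(400,300),interpolation=0)])[:,:,::-1])
E
```

```text
eef_pos: [571.5, 90.7, 26.3]
force: [-0.1, -0.8, 0.3]
eef_pos: [571.5, 90.7, 25.2]
force: [-0.8, -0.4, 0.2]
eef_pos: [571.5, 90.7, 24.2]
force: [0.5, -0.4, 0.7]
eef_pos: [571.6, 90.7, 23.5]
force: [-0.1, -0.2, -0.7]
eef_pos: [571.6, 90.7, 22.7]
force: [0.1, 0.3, 0.3]
eef_pos: [571.6, 90.7, 22.0]
force: [0.2, 0.1, 0.4]
eef_pos: [571.6, 90.7, 21.2]
force: [0.6, 0.4, 0.1]
eef_pos: [571.6, 90.7, 20.5]
force: [0.2, -0.5, -0.4]
```

View pics/s4.png

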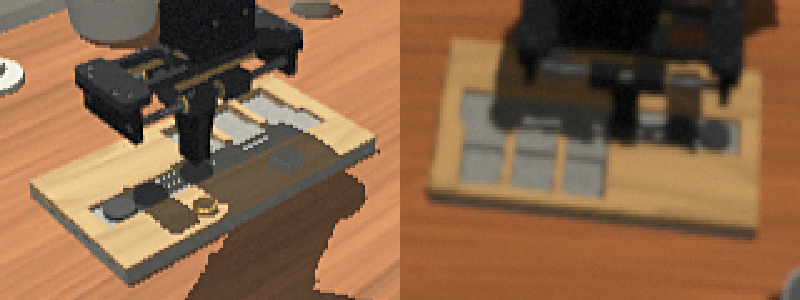

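The tip is now above the disc (side crop 197,162 against the disc centre 195,171), still a few mm high and well aligned. I keep descending.

```bash
J="python3 -m jog"; C="python3 free.py"
($J '[[0,0,0.005,0],[0,0,0.005,0]]' && $C && $J '[[0,0,0.005,0],[0,0,0.005,0]]' && $C && $J '[[0,0,0.005,0],[0,0,0.005,0]]' && $C && $J '[[0,0,0.005,0],[0,0,0.005,0]]' && $C && $J '[[0,0,0.005,0],[0,0,0.005,0]]' && $C && $J '[[0,0,0.005,0],[0,0,0.005,0]]' && $C&& $J '[[0,0,0.005,0],[0,0,0.005,0]]' && $C&& $J '[[0,0,0.005,0],[0,0,0.005,0]]' && $C&& $J '[[0,0,0.005,0],[0,0,0.005,0]]' && $C) | grep -E "eef|force: \[|CONT"
```

```text
eef_pos: [571.6, 90.7, 19.8]
force: [-1.0, 0.1, -1.1]
eef_pos: [571.5, 90.7, 18.9]
force: [-0.4, 0.4, 0.2]
eef_pos: [571.6, 90.7, 18.2]
force: [-1.0, -0.6, 0.5]
eef_pos: [571.6, 90.7, 17.5]
force: [-0.4, 0.0, -0.8]
eef_pos: [571.6, 90.7, 16.7]
force: [0.1, -0.7, 1.1]
eef_pos: [571.6, 90.7, 16.0]
force: [-0.0, -0.4, -0.8]
eef_pos: [571.6, 90.7, 15.2]
force: [0.8, -0.1, 1.2]
eef_pos: [571.6, 90.7, 14.5]
force: [0.2, 0.4, -0.4]
eef_pos: [571.5, 90.7, 13.7]
force: [0.7, -0.1, -0.7]
```

```bash
J="python3 -m jog"; C="python3 free.py"
($J '[[0,0,0.004,0],[0,0,0.004,0]]' && $C && $J '[[0,0,0.004,0],[0,0,0.004,0]]' && $C && $J '[[0,0,0.004,0],[0,0,0.004,0]]' && $C && $J '[[0,0,0.004,0],[0,0,0.004,0]]' && $C && $J '[[0,0,0.004,0],[0,0,0.004,0]]' && $C && $J '[[0,0,0.004,0],[0,0,0.004,0]]' && $C) | grep -E "t:|eef|force: \[|CONT"
python3 - <<'E'
from h import *
i=eyes.snapshot("side")
a=i[170:290,180:340]; b=eyes.snapshot("wrist")
cv2.imwrite("pics/s5.png",np.hstack([cv2.resize(a,(400,300),interpolation=0),cv2.resize(b,(400,300))])[:,:,::-1])
E
```

```text
t: 8.32
eef_pos: [571.6, 90.7, 13.1]
tool_rot: [-0.0, 0.027, 1.0, -0.0]
force: [0.4, 1.2, 0.3]
t: 8.48
eef_pos: [571.6, 90.7, 12.5]
tool_rot: [-0.0, 0.027, 1.0, -0.0]
force: [-0.0, 0.4, -0.3]
t: 8.65
eef_pos: [571.6, 90.7, 12.0]
tool_rot: [-0.0, 0.027, 1.0, -0.0]
force: [-0.2, 0.5, 0.2]
t: 8.82
eef_pos: [571.6, 90.7, 11.3]
tool_rot: [-0.0, 0.027, 1.0, -0.0]
force: [0.2, 0.6, 0.2]
t: 8.98
eef_pos: [571.6, 90.7, 10.7]
tool_rot: [-0.0, 0.027, 1.0, -0.0]
force: [-0.7, -0.4, -0.0]
t: 9.15
eef_pos: [571.6, 90.7, 10.1]
tool_rot: [-0.0, 0.027, 1.0, -0.0]
force: [0.2, 0.2, -0.6]
```

View pics/s5.png

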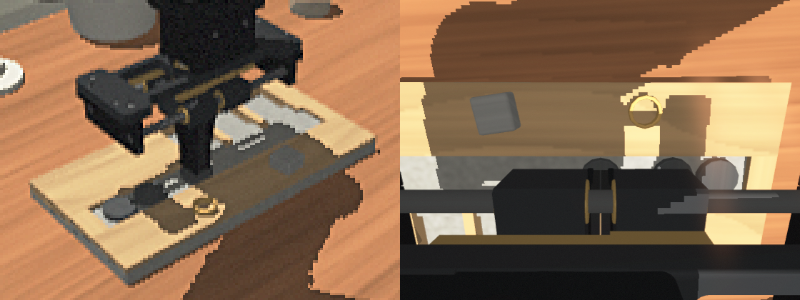

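Tip is now at the disc (side crop 197,178), so contact is close.

```bash
J="python3 -m jog"; C="python3 free.py"
($J '[[0,0,0.004,0],[0,0,0.004,0]]' && $C && $J '[[0,0,0.004,0],[0,0,0.004,0]]' && $C && $J '[[0,0,0.004,0],[0,0,0.004,0]]' && $C && $J '[[0,0,0.004,0],[0,0,0.004,0]]' && $C && $J '[[0,0,0.004,0],[0,0,0.004,0]]' && $C && $J '[[0,0,0.004,0],[0,0,0.004,0]]' && $C&& $J '[[0,0,0.004,0],[0,0,0.004,0]]' && $C) | grep -E "t:|eef|force: \[|CONT"
```

```text
t: 9.42
eef_pos: [571.6, 90.7, 9.6]
tool_rot: [-0.0, 0.027, 1.0, -0.0]
force: [0.8, -0.4, -0.1]
t: 9.58
eef_pos: [571.7, 90.7, 9.0]
tool_rot: [0.0, 0.027, 1.0, 0.0]
force: [-1.1, -1.2, 0.7]
t: 9.75
eef_pos: [571.7, 90.8, 9.0]
tool_rot: [0.0, 0.027, 1.0, -0.0]
force: [-0.8, 0.1, 4.0]
t: 9.92
eef_pos: [571.8, 90.8, 8.9]
tool_rot: [0.0, 0.027, 1.0, -0.0]
force: [-2.1, 0.4, 7.5]
CONTACT [-2.06707872  0.42767064  7.53470395] [571.78963955  90.76548388   8.93672558]
```

Contact is at TCP z = 9.0, so the real tip offset differs from the sheet, and stiffness is about 6 N/mm. I press to about 12 N and drag a little along -y.

```bash
python3 -m jog '[[0,0,0.005,0],[0,0,0.006,0],[0,-0.01,0.006,0],[0,-0.03,0.006,0],[0,-0.06,0.006,0],[0,-0.1,0.006,0],[0,-0.1,0.006,0]]'
python3 - <<'E'
from h import *
go(-8,-101,9)
c=cam("side");i=eyes.snapshot("side");g=cv2.cvtColor(i,cv2.COLOR_RGB2GRAY)
b=eyes.snapshot("wrist"); cv2.imwrite("pics/s6.png",np.hstack([cv2.resize(i[170:290,180:340],(400,300),interpolation=0),cv2.resize(b,(400,300))])[:,:,::-1])
E
```

```text
t: 10.5
eef_pos: [573.1, 76.3, 8.9]
tool_rot: [0.003, 0.027, 1.0, 0.001]
force: [-0.8, -0.6, 7.3]
grip_width: 0.7
gripper_force: 3.9
at board [-4.9  6.4] z 8.9 F [-0.8 -0.6  7.3] yaw err 0.0004
shift mm [   3.1 -107.4   -0.3] norm [ 0.0209 -0.7162 -0.0019] tool x world [-0.9986  0.0531 -0.0053] y [0.0531 0.9986 0.0019] z [ 0.0054  0.0016 -1.    ]
```

View pics/s6.png

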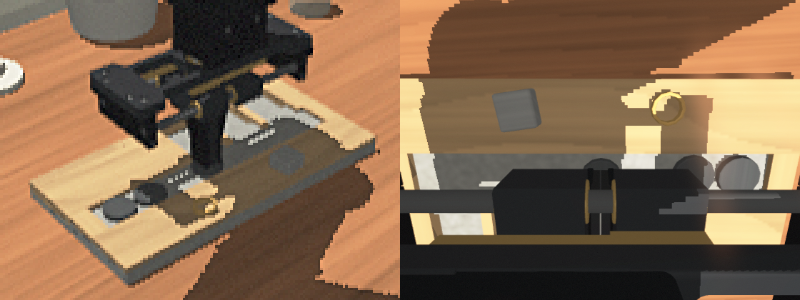

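The disc follows the finger (wrist crop about (600,160), unchanged under the tip). I continue to junction 0.

```bash
python3 -m jog '[[0.005,-0.03,0,0],[0.01,-0.08,0.001,0],[0.015,-0.14,0.001,0],[0.02,-0.2,0.001,0],[0.02,-0.26,0.001,0],[0.02,-0.32,0.001,0],[0.02,-0.38,0.001,0],[0.02,-0.44,0.001,0],[0.02,-0.5,0.001,0],[0.02,-0.56,0.001,0],[0.02,-0.62,0.001,0],[0.02,-0.67,0.001,0],[0.02,-0.7,0.001,0],[0.02,-0.716,0.001,0],[0.02,-0.716,0.001,0]]'
cat >> h.py <<'E'
def nearedge():
    # near arc of the disc under the tip, seen by the wrist camera: board coords
    w=cam("wrist"); i=eyes.snapshot("wrist"); g=cv2.medianBlur(cv2.cvtColor(i,cv2.COLOR_RGB2GRAY),3)
    d=np.load("board.npz"); B,t=d["R"],d["t"]
    for u in (266,273,280,287,294):
        col=g[205:240,u].astype(int); print(u,col.tolist())
    v=proj(w,[[*(B@[x,y]+t),19.5] for x,y in ((-25,-101),(-23,-101),(-8,-101))]); print(v.round(0).tolist())
E
python3 -c "
from h import *
go(-8,-101,9); nearedge()"
```

```text
t: 11.85
eef_pos: [564.9, -31.2, 8.9]
tool_rot: [0.003, 0.026, 1.0, 0.0]
force: [1.2, -0.3, 7.7]
grip_width: 0.6
gripper_force: 4.1
at board [  -7.4 -101.3] z 8.9 F [ 1.2 -0.3  7.7] yaw err 0.0005
shift mm [ 0.6  0.3 -0.1] norm [ 0.0042  0.0022 -0.0006] tool x world [-0.9986  0.053  -0.0063] y [5.300e-02 9.986e-01 9.000e-04] z [ 6.4e-03  6.0e-04 -1.0e+00]
266 [106, 107, 107, 107, 106, 106, 106, 107, 107, 108, 108, 107, 107, 106, 104, 100, 99, 98, 97, 96, 71, 47, 46, 46, 50, 52, 52, 52, 52, 51, 30, 20, 18, 18, 18]
273 [106, 107, 107, 107, 106, 106, 106, 106, 107, 107, 107, 107, 106, 106, 103, 102, 100, 85, 49, 47, 47, 53, 53, 53, 53, 53, 53, 53, 53, 53, 53, 53, 53, 30, 26]
280 [105, 106, 106, 107, 106, 106, 106, 106, 107, 108, 109, 110, 111, 110, 107, 105, 64, 47, 47, 50, 54, 54, 53, 53, 52, 52, 53, 53, 53, 52, 52, 52, 52, 39, 37]
287 [104, 106, 106, 106, 105, 105, 105, 106, 107, 108, 109, 111, 113, 113, 111, 100, 98, 63, 46, 46, 52, 54, 54, 54, 54, 54, 54, 54, 53, 54, 54, 54, 53, 30, 27]
294 [105, 105, 105, 105, 105, 104, 105, 106, 106, 107, 109, 111, 113, 113, 111, 98, 98, 98, 89, 55, 47, 47, 51, 53, 53, 53, 53, 53, 53, 53, 32, 20, 18, 18, 17]
[[281.0, 220.0], [281.0, 224.0], [281.0, 252.0]]
```

The disc is under the tip at junction 0: the arc is centred on column 280, as predicted. Now I push it along +x into the branch, easing down past the ledge.

```bash
python3 -m jog '[[-0.02,0,0,0],[-0.06,0,0,0],[-0.1,0,0,0],[-0.15,0,0,0],[-0.2,0,0,0],[-0.22,0,0,0],[-0.22,0,0,0]]'
python3 -m jog '[[-0.02,0,0.005,0],[-0.04,0,0.01,0],[-0.06,0,0.014,0],[-0.08,0,0.018,0],[-0.1,0,0.022,0],[-0.12,0,0.026,0],[-0.135,0,0.028,0],[-0.135,0,0.028,0]]'
python3 -c "
from h import *
go(45,-101,9)"
```

```text
t: 12.48
eef_pos: [596.6, -33.3, 8.9]
tool_rot: [0.001, 0.026, 1.0, -0.0]
force: [-2.5, -0.2, 10.2]
grip_width: 0.4
gripper_force: 5.2
t: 13.15
eef_pos: [616.1, -34.2, 3.9]
tool_rot: [0.001, 0.027, 1.0, -0.0]
force: [-2.2, 0.5, 7.8]
grip_width: 0.2
gripper_force: 4.3
at board [  43.9 -101.6] z 3.9 F [-2.2  0.5  7.8] yaw err 0.0003
shift mm [-1.1  0.6 -5. ] norm [-0.0073  0.0037 -0.0337] tool x world [-0.9986  0.0532 -0.0015] y [ 5.320e-02  9.986e-01 -1.000e-04] z [ 1.5e-03 -2.0e-04 -1.0e+00]
```

Height dropped by exactly 5.0 mm at x = 44, so the disc lies in well 0. I lift off and go to the next disc.

```bash
python3 -m jog '[[0,0,-0.04,0],[0,0,-0.12,0],[0.05,0.1,-0.16,0],[0.15,0.3,-0.16,0],[0.25,0.5,-0.16,0],[0.346,0.7,-0.16,0],[0.346,0.9,-0.16,0],[0.346,0.95,-0.16,0]]'
python3 -m jog '[[0,0.1,0,0],[0,0.17,0,0],[0,0.18,0,0],[0,0.18,0,0]]'
python3 - <<'E'
from h import *
go(-8,68,10)
E
```

```text
t: 13.82
eef_pos: [571.4, 114.6, 27.5]
tool_rot: [0.001, 0.025, 1.0, 0.0]
force: [0.5, 0.2, 0.0]
grip_width: 0.3
gripper_force: 0.0
t: 14.15
eef_pos: [572.7, 137.9, 26.5]
tool_rot: [-0.0, 0.027, 1.0, -0.0]
force: [0.2, -0.1, -0.4]
grip_width: 0.3
gripper_force: 0.0
at board [-8.7 68. ] z 26.5 F [ 0.2 -0.1 -0.4] yaw err -0.0002
shift mm [-0.7  0.  16.5] norm [-0.0046  0.0002  0.1098] tool x world [-9.986e-01  5.370e-02  3.000e-04] y [ 5.370e-02  9.986e-01 -1.000e-04] z [-3.e-04 -1.e-04 -1.e+00]
```

```bash
python3 -m jog '[[-0.005,0,0.04,0],[-0.005,0,0.08,0],[-0.005,0,0.103,0],[-0.005,0,0.11,0],[-0.005,0,0.114,0],[-0.005,0,0.118,0],[-0.005,0,0.122,0],[-0.005,0,0.126,0],[-0.005,0,0.126,0]]'
python3 -c "
from h import *
go(-8,-55,9); nearedge()"
```

```text
t: 14.9
eef_pos: [573.6, 137.7, 9.0]
tool_rot: [0.0, 0.027, 1.0, -0.0]
force: [-2.3, -1.1, 5.6]
grip_width: 0.3
gripper_force: 3.1
at board [-7.7 67.8] z 9.0 F [-2.3 -1.1  5.6] yaw err 0.0002
shift mm [   0.3 -122.8   -0. ] norm [ 2.200e-03 -8.184e-01 -2.000e-04] tool x world [-9.986e-01  5.330e-02 -9.000e-04] y [ 5.330e-02  9.986e-01 -1.000e-04] z [ 9.e-04 -1.e-04 -1.e+00]
266 [116, 116, 116, 116, 116, 117, 117, 118, 117, 115, 115, 114, 112, 109, 109, 112, 115, 116, 116, 116, 116, 116, 116, 115, 114, 113, 112, 111, 111, 108, 54, 23, 21, 20, 20]
273 [117, 117, 116, 116, 117, 118, 118, 117, 117, 116, 115, 113, 111, 108, 108, 111, 111, 111, 111, 110, 109, 109, 109, 108, 103, 58, 53, 52, 54, 57, 59, 59, 57, 33, 29]
280 [117, 116, 116, 116, 117, 118, 118, 118, 117, 117, 116, 114, 112, 109, 109, 113, 116, 116, 116, 115, 86, 55, 52, 52, 58, 58, 58, 58, 58, 59, 59, 59, 58, 45, 42]
287 [117, 117, 116, 116, 116, 117, 117, 117, 117, 116, 115, 113, 112, 110, 110, 110, 111, 110, 109, 59, 52, 52, 56, 60, 60, 59, 58, 59, 59, 59, 59, 59, 58, 33, 29]
294 [117, 117, 117, 117, 117, 117, 118, 118, 117, 116, 115, 115, 112, 110, 110, 113, 115, 115, 103, 57, 51, 51, 58, 58, 58, 58, 58, 58, 58, 58, 35, 21, 19, 19, 20]
[[-62.0, 221.0], [-61.0, 225.0], [-53.0, 253.0]]
```

```bash
python3 -m jog '[[0.002,-0.01,0.003,0],[0.002,-0.03,0.003,0],[0.002,-0.07,0.003,0],[0.002,-0.12,0.003,0],[0.002,-0.18,0.003,0],[0.002,-0.24,0.003,0],[0.002,-0.3,0.003,0],[0.002,-0.36,0.003,0],[0.002,-0.42,0.003,0],[0.002,-0.48,0.003,0],[0.002,-0.54,0.003,0],[0.002,-0.6,0.003,0],[0.002,-0.66,0.003,0],[0.002,-0.72,0.003,0],[0.002,-0.77,0.003,0],[0.002,-0.8,0.003,0],[0.002,-0.83,0.003,0],[0.002,-0.83,0.003,0]]'
python3 - <<'E'
from h import *
go(-8,-55,9)
w=cam("wrist"); i=eyes.snapshot("wrist"); g=cv2.medianBlur(cv2.cvtColor(i,cv2.COLOR_RGB2GRAY),3)
m=(g[205:236]<72); 
for v in range(218,236,2): 
    x=np.where(m[v-205,225:345])[0]+225; print(v,(x.min(),x.max(),len(x)) if len(x) else None)
d=np.load("board.npz"); B,t=d["R"],d["t"]
print(proj(w,[[*(B@[x,y]+t),19.5] for x,y in ((-23,-55),(-23,-50),(-8,-55))]).round(0).tolist())
E
```

```text
t: 16.45
eef_pos: [568.4, 13.4, 9.0]
tool_rot: [0.002, 0.027, 1.0, 0.0]
force: [0.6, -1.4, 5.5]
grip_width: 0.2
gripper_force: 2.9
at board [ -6.3 -56.6] z 9.0 F [ 0.6 -1.4  5.5] yaw err 0.0
shift mm [ 1.7  1.6 -0. ] norm [ 0.0116  0.011  -0.0003] tool x world [-0.9986  0.0535 -0.0049] y [0.0535 0.9986 0.0011] z [ 5.e-03  8.e-04 -1.e+00]
218 None
220 None
222 None
224 (np.int64(286), np.int64(297), 12)
226 (np.int64(279), np.int64(304), 26)
228 (np.int64(276), np.int64(307), 32)
230 (np.int64(273), np.int64(309), 37)
232 (np.int64(270), np.int64(311), 42)
234 (np.int64(268), np.int64(313), 46)
[[284.0, 222.0], [294.0, 222.0], [284.0, 250.0]]
```

The disc sits at y ≈ -51.4 with the finger off centre. I nudge it to -55, then lift, recentre on the disc and press again.

```bash
python3 -m jog '[[0.005,-0.01,0,0],[0.01,-0.023,0,0],[0.01,-0.023,0,0],[0.01,-0.023,-0.02,0],[0.01,-0.023,-0.035,0],[0.005,0.01,-0.035,0],[0.005,0.01,-0.035,0],[0.005,0.01,-0.02,0],[0.005,0.01,-0.01,0],[0.005,0.01,0,0],[0.005,0.01,0.002,0],[0.005,0.01,0.002,0]]'
cat >> h.py <<'E'
def arc(y):
    w=cam("wrist"); i=eyes.snapshot("wrist"); g=cv2.medianBlur(cv2.cvtColor(i,cv2.COLOR_RGB2GRAY),3)
    for v in range(218,236,3):
        x=np.where(g[v,225:345]<72)[0]+225; print(v,(x.min(),x.max(),(x.min()+x.max())/2) if len(x) else None)
    d=np.load("board.npz"); B,t=d["R"],d["t"]
    print(proj(w,[[*(B@[x,q]+t),19.5] for x,q in ((-23,y),(-23,y+5))]).round(0).tolist())
E
python3 -c "
from h import *
go(-8,-55,9); arc(-55)"
```

```text
t: 17.5
eef_pos: [565.6, 15.2, 8.9]
tool_rot: [0.0, 0.026, 1.0, -0.0]
force: [-5.1, 1.6, 13.3]
grip_width: 0.3
gripper_force: 7.1
at board [ -9.1 -55. ] z 8.9 F [-5.1  1.6 13.3] yaw err 0.0007
shift mm [-1.1 -0.  -0.1] norm [-0.0076 -0.     -0.0008] tool x world [-9.986e-01  5.280e-02 -1.000e-04] y [ 5.280e-02  9.986e-01 -4.000e-04] z [ 1.e-04 -4.e-04 -1.e+00]
218 None
221 None
224 None
227 (np.int64(278), np.int64(287), np.float64(282.5))
230 (np.int64(268), np.int64(297), np.float64(282.5))
233 (np.int64(265), np.int64(301), np.float64(283.0))
[[281.0, 227.0], [291.0, 227.0]]
```

Disc 2 is centred at y ≈ -54.5 and x ≈ -8. I push it into well 1.

```bash
python3 -m jog '[[-0.02,0,0,0],[-0.06,0,0,0],[-0.1,0,0,0],[-0.15,0,0,0],[-0.2,0,0,0],[-0.22,0,0,0],[-0.22,0,0,0]]'
python3 -m jog '[[-0.02,0,0.005,0],[-0.04,0,0.01,0],[-0.06,0,0.014,0],[-0.08,0,0.018,0],[-0.1,0,0.022,0],[-0.12,0,0.026,0],[-0.142,0,0.028,0],[-0.142,0,0.028,0]]'
python3 -c "
from h import *
go(45,-55,9)"
```

```text
t: 18.13
eef_pos: [599.8, 13.1, 8.8]
tool_rot: [0.001, 0.026, 1.0, -0.0]
force: [-1.5, -0.8, 9.0]
grip_width: 0.6
gripper_force: 5.4
t: 18.8
eef_pos: [620.4, 12.0, 3.9]
tool_rot: [0.0, 0.027, 1.0, -0.0]
force: [-2.1, -0.9, 8.8]
grip_width: 0.5
gripper_force: 4.8
at board [ 45.7 -55.3] z 3.9 F [-2.1 -0.9  8.8] yaw err 0.0005
shift mm [ 0.7  0.3 -5.1] norm [ 0.0048  0.0018 -0.0338] tool x world [-9.986e-01  5.300e-02 -3.000e-04] y [ 5.300e-02  9.986e-01 -7.000e-04] z [ 2.e-04 -8.e-04 -1.e+00]
```

```bash
python3 -m jog '[[0,0,-0.04,0],[0,0,-0.12,0],[0.05,0.1,-0.16,0],[0.15,0.3,-0.16,0],[0.25,0.5,-0.16,0],[0.355,0.7,-0.16,0],[0.355,0.9,-0.16,0],[0.355,0.95,-0.16,0]]'
python3 -m jog '[[0,0.06,0,0],[0,0.1,0,0],[0,0.104,0,0],[0,0.104,0,0]]'
python3 -c "
from h import *
go(-8,103,10);arc(103)"
```

```text
t: 19.47
eef_pos: [574.4, 161.1, 27.5]
tool_rot: [0.001, 0.025, 1.0, 0.0]
force: [0.9, -0.6, -0.0]
grip_width: 0.2
gripper_force: 0.0
t: 19.8
eef_pos: [575.2, 172.3, 26.6]
tool_rot: [-0.0, 0.027, 1.0, -0.0]
force: [0.0, -0.1, 0.1]
grip_width: 0.3
gripper_force: 0.0
at board [ -8.  102.4] z 26.6 F [ 0.  -0.1  0.1] yaw err -0.0011
shift mm [-0.   0.6 16.6] norm [-1.000e-04  4.200e-03  1.104e-01] tool x world [-9.985e-01  5.460e-02  5.000e-04] y [ 5.460e-02  9.985e-01 -3.000e-04] z [-6.e-04 -3.e-04 -1.e+00]
218 (np.int64(270), np.int64(299), np.float64(284.5))
221 (np.int64(266), np.int64(302), np.float64(284.0))
224 (np.int64(263), np.int64(305), np.float64(284.0))
227 (np.int64(262), np.int64(306), np.float64(284.0))
230 (np.int64(260), np.int64(308), np.float64(284.0))
233 (np.int64(259), np.int64(309), np.float64(284.0))
[[282.0, 215.0], [291.0, 215.0]]
```

```bash
python3 -m jog '[[0,0.011,0.04,0],[0,0.011,0.08,0],[0,0.011,0.103,0],[0,0.011,0.11,0],[0,0.011,0.114,0],[0,0.011,0.118,0],[0,0.011,0.122,0],[0,0.011,0.126,0],[0,0.011,0.13,0],[0,0.011,0.13,0]]'
python3 -m jog '[[0.002,-0.01,0,0],[0.002,-0.03,0,0],[0.004,-0.07,0,0],[0.006,-0.12,0,0],[0.01,-0.18,0,0],[0.01,-0.24,0,0],[0.01,-0.3,0,0],[0.01,-0.36,0,0],[0.01,-0.42,0,0],[0.01,-0.48,0,0],[0.01,-0.54,0,0],[0.01,-0.6,0,0],[0.01,-0.65,0,0],[0.01,-0.7,0,0],[0.01,-0.73,0,0],[0.01,-0.75,0,0],[0.01,-0.75,0,0]]'
python3 -c "
from h import *
go(-8,-9,9);arc(-9)"
```

```text
t: 20.68
eef_pos: [575.6, 174.5, 8.9]
tool_rot: [0.0, 0.027, 1.0, -0.0]
force: [-3.3, -2.3, 8.1]
grip_width: 0.5
gripper_force: 4.1
t: 22.1
eef_pos: [569.7, 62.3, 8.9]
tool_rot: [0.002, 0.027, 1.0, 0.001]
force: [0.5, -1.1, 7.0]
grip_width: 0.5
gripper_force: 3.3
at board [-7.6 -7.8] z 8.9 F [ 0.5 -1.1  7. ] yaw err 0.0001
shift mm [ 0.4 -1.2 -0.1] norm [ 0.0028 -0.0082 -0.0004] tool x world [-0.9986  0.0534 -0.0046] y [0.0534 0.9986 0.0014] z [ 0.0047  0.0011 -1.    ]
218 None
221 None
224 (np.int64(276), np.int64(286), np.float64(281.0))
227 (np.int64(267), np.int64(295), np.float64(281.0))
230 (np.int64(262), np.int64(299), np.float64(280.5))
233 (np.int64(259), np.int64(302), np.float64(280.5))
[[278.0, 225.0], [288.0, 225.0]]
```

Disc 3 is at y ≈ -7.6. I shift it 1.2 mm and push it into well 2, then retreat for a check.

```bash
python3 -m jog '[[0,-0.008,0,0],[-0.02,-0.01,0,0],[-0.06,-0.01,0,0],[-0.1,-0.01,0,0],[-0.15,-0.01,0,0],[-0.2,-0.01,0,0],[-0.22,-0.01,0,0],[-0.22,-0.01,0,0]]'
python3 -m jog '[[-0.02,0,0.005,0],[-0.04,0,0.01,0],[-0.06,0,0.014,0],[-0.08,0,0.018,0],[-0.1,0,0.022,0],[-0.12,0,0.026,0],[-0.138,0,0.028,0],[-0.138,0,0.028,0]]'
python3 -c "
from h import *
go(45,-9,9)"
python3 -m jog '[[0,0,-0.04,0],[0,0,-0.12,0],[0,0,-0.3,0],[0,0,-0.5,0],[-0.2,0,-0.7,0],[-0.4,0,-0.9,0],[-0.4,0,-1,0],[-0.4,0,-1,0],[-0.4,0,-1,0]]'
python3 - <<'E'
from h import *
w=cam("wrist");i=eyes.snapshot("wrist"); np.savez("w9",K=w[0],R=w[1],t=w[2])
d=np.load("board.npz"); B,t=d["R"],d["t"]
P=proj(w,[[*(B@[45,y]+t),14.5] for y in(-101,-55,-9)]);print(P.round(0).tolist())
g=cv2.medianBlur(cv2.cvtColor(i,cv2.COLOR_RGB2GRAY),3)
h=cv2.HoughCircles(g,cv2.HOUGH_GRADIENT,1,22,param1=80,param2=10,minRadius=11,maxRadius=22)
c=h[0];C=((cast(w,c[:,:2],14.5)[:,:2]-t)@B)
for a,b in zip(c,C):
    if abs(b[0])<80 and abs(b[1])<150: print(a.round(0),b.round(1))
u=P.mean(0).astype(int); cv2.imwrite("pics/fin.png",cv2.resize(i[max(0,u[1]-100):u[1]+100,max(0,u[0]-130):u[0]+130],None,fx=3,fy=3)[:,:,::-1])
E
```

```text
t: 22.82
eef_pos: [601.9, 58.7, 8.9]
tool_rot: [0.001, 0.027, 1.0, -0.0]
force: [-0.4, -0.6, 7.9]
grip_width: 0.3
gripper_force: 4.1
t: 23.48
eef_pos: [621.7, 57.7, 4.0]
tool_rot: [0.0, 0.027, 1.0, -0.0]
force: [-1.2, -0.5, 7.9]
grip_width: 0.4
gripper_force: 3.7
at board [44.6 -9.6] z 4.0 F [-1.2 -0.5  7.9] yaw err 0.0
shift mm [-0.4  0.6 -5. ] norm [-0.0027  0.0038 -0.0336] tool x world [-9.986e-01  5.350e-02 -4.000e-04] y [ 5.350e-02  9.986e-01 -3.000e-04] z [ 4.e-04 -3.e-04 -1.e+00]
t: 24.23
eef_pos: [681.3, 54.7, 154.1]
tool_rot: [0.001, 0.027, 1.0, 0.001]
force: [-0.3, 0.7, -1.0]
grip_width: 0.4
gripper_force: 0.0
[[176.0, 124.0], [229.0, 124.0], [281.0, 124.0]]
[176. 118.  17.] [  40.2 -100.5]
[230. 124.  17.] [ 45.4 -54.2]
[278. 126.  21.] [ 46.3 -11. ]
[270.  96.  21.] [ 21.8 -18.7]
```

View pics/fin.png

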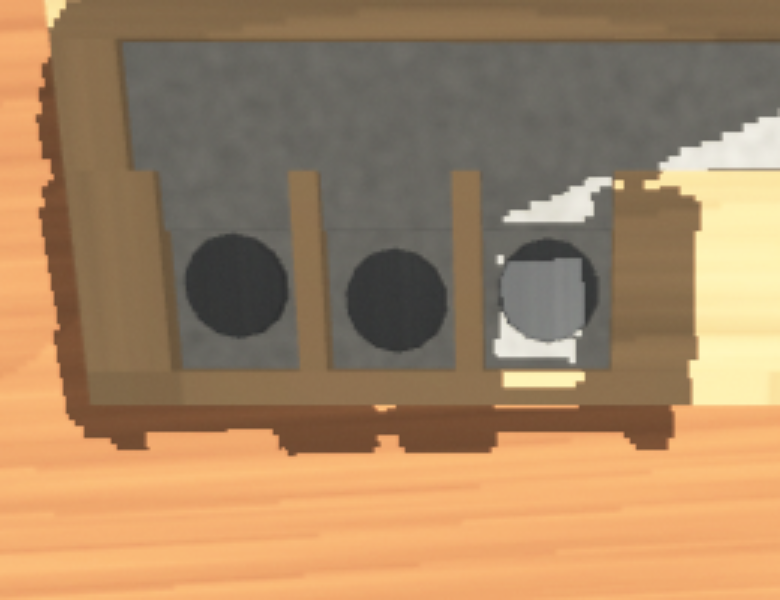

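The picture shows a disc in each well. Discs 1 and 2 are at (397,300) and (548,290) in the crop. Disc 0 at (237,286) sits close to the ledge (x ≈ 40), so I'll nudge it 4 mm outward and confirm its height.

```bash
python3 -c "
from h import *
go(41,-101,24)"
```

```text
at board [103.1  -9.5] z 152.5 F [-1.3  0.4 -1.2] yaw err -0.0008
shift mm [ 61.8 -91.6 128.6] norm [ 0.412  -0.6105  0.8571] tool x world [-0.9985  0.0543  0.0017] y [5.430e-02 9.985e-01 3.000e-04] z [-1.7e-03  4.0e-04 -1.0e+00]
```

```bash
python3 -m jog '[[0.1,-0.2,0,0],[0.2,-0.4,0.1,0],[0.35,-0.55,0.3,0],[0.412,-0.61,0.5,0],[0.412,-0.61,0.7,0],[0.412,-0.61,0.82,0],[0.412,-0.61,0.857,0],[0.412,-0.61,0.857,0],[0.412,-0.61,0.857,0]]'
python3 -m jog '[[0,0,0.05,0],[0,0,0.08,0],[0,0,0.095,0],[0,0,0.1,0],[0,0,0.105,0],[0,0,0.11,0],[0,0,0.115,0],[0,0,0.12,0],[0,0,0.12,0]]'
python3 -c "
from h import *
go(45,-101,4)"
```

```text
t: 25.03
eef_pos: [614.5, -33.3, 24.6]
tool_rot: [-0.0, 0.027, 1.0, -0.0]
force: [0.8, 0.6, 0.4]
grip_width: 0.4
gripper_force: 0.0
t: 25.78
eef_pos: [614.5, -33.4, 6.4]
tool_rot: [-0.0, 0.027, 1.0, 0.0]
force: [-0.5, -1.5, -1.0]
grip_width: 0.8
gripper_force: 0.0
at board [  42.2 -100.9] z 6.4 F [-0.5 -1.5 -1. ] yaw err -0.0003
shift mm [-2.8 -0.1  2.4] norm [-0.0184 -0.0007  0.0162] tool x world [-9.986e-01  5.380e-02  1.000e-04] y [0.0538 0.9986 0.    ] z [-1.e-04  0.e+00 -1.e+00]
```

```bash
python3 -m jog '[[0,0,0.005,0],[0,0,0.01,0],[0,0,0.013,0],[0,0,0.013,0]]'; python3 -m jog '[[0,0,0.005,0],[0,0,0.01,0],[0,0,0.01,0]]'
python3 -m jog '[[-0.01,0,0.002,0],[-0.02,0,0.002,0],[-0.03,0,0.002,0],[-0.03,0,0.002,0]]'
python3 -m jog '[[0,0,-0.02,0],[0,0,-0.1,0],[0,0,-0.3,0],[0,0,-0.5,0],[-0.1,0,-0.7,0],[-0.25,0.1,-0.9,0],[-0.4,0.2,-1,0],[-0.4,0.2,-1,0],[-0.4,0.2,-1,0]]'
python3 - <<'E'
from h import *
w=cam("wrist");i=eyes.snapshot("wrist")
d=np.load("board.npz"); B,t=d["R"],d["t"]
g=cv2.medianBlur(cv2.cvtColor(i,cv2.COLOR_RGB2GRAY),3)
c=cv2.HoughCircles(g,cv2.HOUGH_GRADIENT,1,22,param1=80,param2=10,minRadius=13,maxRadius=21)[0];C=((cast(w,c[:,:2],14.5)[:,:2]-t)@B)
for a,b in zip(c,C):
    if abs(b[0])<80 and abs(b[1])<150: print(a.round(0),b.round(1))
E
```

```text
t: 26.12
eef_pos: [614.4, -33.4, 4.4]
tool_rot: [-0.0, 0.027, 1.0, -0.0]
force: [1.0, -0.1, 0.1]
grip_width: 0.4
gripper_force: 0.0
t: 26.37
eef_pos: [614.7, -33.4, 4.0]
tool_rot: [0.0, 0.027, 1.0, -0.0]
force: [-1.2, -0.5, 4.1]
grip_width: 0.5
gripper_force: 2.4
t: 26.7
eef_pos: [619.6, -33.7, 4.0]
tool_rot: [0.001, 0.027, 1.0, -0.0]
force: [-2.5, -0.5, 6.6]
grip_width: 0.8
gripper_force: 2.8
t: 27.45
eef_pos: [681.6, -6.0, 154.1]
tool_rot: [0.001, 0.027, 1.0, 0.0]
force: [-0.3, -0.1, -1.2]
grip_width: 0.5
gripper_force: 0.0
[298. 120.  17.] [ 44.8 -54.2]
[246. 120.  17.] [  45.7 -100.7]
[350. 116.  18.] [41.4 -9.6]
```

```bash
python3 -c "
from workcell import sign_off
print(sign_off())"
```

```text
the job is handed in; nothing more can be done
None
```

I handed the job in at about 27 s with one disc flat in each of the three wells, each within about 4 mm of its well's centre by the last wrist picture; the sign-off gave no verdict, and I saw no bystander disturbed but did not measure them.

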